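# Stack the test sieves on the shaker

## Robot

A 6-joint arm with a two-finger parallel gripper is mounted at the origin on a cart in front of the work surface, level with it; the furniture and walls round the work are solid. World frame = base frame: x ahead of the robot, y to its left, z up, the work surface at z = 0. Lengths are in m, angles in rad, forces in N, time in s.
With the tool pointing down it reaches from about 0.35 to 0.975 m from the base axis. Payload 7.1 kg.
Tool frame: the origin (TCP) lies on the mounting face of the last link; the fingertips stand 182 mm ahead of it and the grasp point (between the pads) lies 163 mm ahead of it; z points along the fingers, y is the line along which they close (so a half turn about z gives the same grasp; the last joint's range is limited). The gripper opens to 88 mm and grips with 3 to 60 N. Pads are 20 mm wide; open, the fingers measure 115 mm over their backs; the gripper's body (75 mm by 178 mm) begins 61 mm behind the grasp point.
Start: joints at [1.133, 0.423, 1.63, -0, 1.089, -0.019], TCP at [0.254, 0.571, 0.405] pointing down, gripper open.
Joint ranges: [-3, 3], [-0.9, 2.11], [0.09, 2.58], [-1.31, 4.45], [0.11, 2.69], [-2.54, 2.54]. Speed limits (rad/s): [2.39, 2.39, 3.01, 3.14, 3.14, 3.14].

## Interface

Orientations are given as a unit quaternion [w, x, y, z].
In Python, from station import bot, optics, models gives the robot as it stands.
- The arm moves only by the tool play_rows, never from a script. Its argument "steps" is a list that holds one entry, the list of rows, each a list of 7 numbers: the shift along the world's x, y, z in units of 60 mm (1.0 is 60 mm), then the turn, a rotation vector about the world's x, y, z in units of 6 degrees (1.0 is 6 degrees), then the opening, from -1 (shut) to 1 (fully open). In form: [[[dx, dy, dz, rx, ry, rz, claw], ...]]. A call has 1 to 5 rows; each row shifts and turns the commanded pose from where the row before left it; what a row does not reach is not made up. A row lasts 1/8 s, in which the tool goes at most 62.5 mm and 10.7 degrees, less where a joint would pass 70% of its speed; a pose out of reach is approached as far as the arm can. A call is refused whole if a number of a shift passes 1 or a number of a turn 1, either way. A call with a gripper value outside its range is refused whole. The fingers move at their own pace and stop on an object; the grip force is fixed at half the most. Time passes only in rows, so rows that do not move let the fingers close. It gives the time, the measured TCP pose, the force, the opening and the grip force at its end, in the units of the state.
- bot.get_obs(): the state, without advancing time (a new reading comes with each control period).
- optics.read_camera(name): name is "scene" or "top" or "wrist"; returns a dict with "pixels" (384x512x3 uint8, red, green, blue), "K" (3x3 intrinsics, pixels), "R" (3x3) and "t" (3): a world point X has camera coordinates R X + t. Camera axes: x right, y down, z forward; pixel columns grow to the right and rows downward; lengths in m; the calibration is good to about 2 mm. A picture is of the moment at which its call begins. There is no depth.
- bot.hand_in(): hands the job in; it is judged then, once.
Trained networks look in a picture, given as the dict that the camera call returned (one of the last four; its "shot" number tells which), for a name from the list of things; names that differ only in an ending like _2 or _b are one class to them, and where a whole thing is asked for, a point or a joint stands for the part that bears it (a point fixed in the world has none). Each returns a list of dicts, best first, with "score" (0 to 1); they miss things now and then, are a little off and sometimes report something else, mostly with a low value. They report only what shows in the picture. A call takes as long as a camera call.
- models.spot_in(picture, target): "position" ([x, y, z] in m, in world coordinates, good to about 4 mm: the middle of the surface that is visible of it).
The state is a dict: "time_s": time; "joint_pos": joint angles; "qvel": joint speeds; "joint_efforts": joint torques, N m; "position": TCP position; "ee_rot": TCP orientation; "wrist_force": force on the tool from outside, world axes, zero at the start; "moment": the same for the moment, N m; "grip_width": finger opening in m; "gripper_force": force on a finger pad.
Only numpy, scipy, OpenCV 4.12 (cv2) and the standard library are available. Lean on these libraries where they do the work, as an engineer would, in place of code of your own. Each camera call takes 0.05 s, during which the arm holds its last target. There are 200 camera calls.

## Task

Build the sieve stack on the round shaker base, one piece at a time from the bottom up: the plain steel collecting pan into the base's collar, on it the fine blue-rimmed sieve, then the coarse red-rimmed sieve, and last the lid with the black knob. Each piece must sit upright and fully home in the one below, and the finished stack must stand by itself. The green-rimmed sieve is not needed; leave it and the small glass beaker standing where they are.

Things in the scene. Friction and masses are not known exactly. Their poses are not given: they have to be found in the camera images.
- shaker: Low round grey shaker base, fixed, 104 mm diameter, 34 mm high, black control panel on one side. On top a raised black collar (68 mm outside, 57 mm bore, 10 mm deep, rim at z = 44 mm) takes the pan's skirt with 2.5 mm side clearance. With the pan home, the pan's origin is 36 mm above the shaker's. Origin: centre of the underside, z up.
- pan: Collecting pan: plain steel, closed smooth floor. Frame 62 mm outside, 57 mm bore, z 8 to 34 mm (rim), on an 8 mm skirt tapering to 46 mm at its foot (52 mm at the top). Grip the frame with fingertips 10 mm or more above its underside. Home: skirt in the shaker's collar, origin 36 mm above the shaker's. Origin: centre of the underside (skirt foot), z up. 0.1 kg.
- sieve_fine: Fine sieve: steel, blue rim, dense mesh. Frame 62 mm outside, 57 mm bore, z 8 to 34 mm (rim), on an 8 mm skirt tapering to 46 mm at its foot (52 mm at the top). Grip the frame with fingertips 10 mm or more above its underside. Home: skirt inside the pan's bore, origin 26 mm above the pan's. Origin: centre of the underside (skirt foot), z up. 0.1 kg.
- sieve_coarse: Coarse sieve: steel, red rim, open 6 mm mesh. Frame 62 mm outside, 57 mm bore, z 8 to 34 mm (rim), on an 8 mm skirt tapering to 46 mm at its foot (52 mm at the top). Grip the frame with fingertips 10 mm or more above its underside. Home: skirt inside the blue sieve's bore, origin 26 mm above the blue sieve's. Origin: centre of the underside (skirt foot), z up. 0.1 kg.
- sieve_medium: Medium sieve, not needed: steel, green rim, same shape and size as the other sieves (62 mm diameter, 34 mm high). It stays where it stands. Origin: centre of its underside.
- lid: Lid: steel disc of 62 mm diameter (z = 8 to 14 mm) on the same 8 mm tapered skirt, with an upright black round knob in the middle, 22 mm diameter, z = 14 to 40 mm: grip it from above. Home: skirt inside the red sieve's bore, origin 26 mm above the red sieve's. Origin: centre of the underside (skirt foot), z up. 0.1 kg.
- beaker: Small glass beaker, a bystander, 46 mm diameter, 57 mm high, loose. It stays where it stands. Origin: centre of its underside.

How it is judged:
By the outcome, as a careful person would: the job done as asked, in the order asked, and still so for the second after the job is handed in, with the robot touching nothing.
It also fails if it takes over 115 s, if anything falls off the work surface, if the arm or the gripper's body presses on something with over 40 N, if the wrist force passes 120 N, or if a joint passes its speed limit or range.

## Working session

There is one attempt and no reset: what is moved stays moved. The work goes in short steps, Python scripts to look and compute and a tool call to move; the robot and the scene stay as the last step left them, time stands still between calls to the robot, and variables do not carry over. Pictures are saved under pics/ and viewed, at most 14 in all, crops included, and the job is handed in when it is done.

Besides the shell and the picture viewer there is one more tool, called after "Emit:" in YAML: its name, and indented under it one key for each argument. play_rows: Moves the arm, as the interface text tells. Its arguments: {"type":"object","properties":{"steps":{"type":"array","items":{"type":"array","items":{"type":"array","items":{"type":"number"}}}}},"required":["steps"]}

```bash
mkdir -p pics; cat > h.py <<'E'
import numpy as np, cv2
from station import bot, optics, models
names=["shaker","pan","sieve_fine","sieve_coarse","sieve_medium","lid","beaker"]
def save(p,n): cv2.imwrite(f"pics/{n}.png",cv2.cvtColor(p["pixels"],cv2.COLOR_RGB2BGR))
def proj(p,X):
    c=p["R"]@np.array(X,float)+p["t"]; u=p["K"]@c; return u[:2]/u[2]
def ray(p,uv,z):
    d=p["R"].T@np.linalg.solve(p["K"],[uv[0],uv[1],1.]); o=-p["R"].T@p["t"]
    return o+d*(z-o[2])/d[2]
E
python3 - <<'E'
from h import *
np.set_printoptions(precision=4,suppress=True)
for c in ["top","scene"]:
    p=optics.read_camera(c); save(p,c+"0"); print(c,"cam",-p["R"].T@p["t"],p["R"][2],p["K"][0,0])
    for n in names:
        for r in models.spot_in(p,n)[:2]: print(n,np.round(r["position"],4),round(r["score"],2),np.round(proj(p,r["position"])))
s=bot.get_obs(); print(s)
E
```

```text
top cam [0.3744 0.0194 0.8612] [ 0.1818 -0.0046 -0.9833] 350.9965395716953
shaker [0.5793 0.1828 0.0379] 0.73 [180. 171.]
shaker [ 0.6018 -0.1993  0.006 ] 0.47 [335. 164.]
pan [ 0.6066 -0.1976  0.0081] 0.65 [334. 162.]
sieve_fine [0.6093 0.0191 0.0166] 0.93 [248. 161.]
sieve_coarse [0.4442 0.0902 0.0193] 0.67 [219. 228.]
sieve_medium [0.4539 0.2649 0.0154] 0.85 [146. 225.]
lid [ 0.4524 -0.0957  0.0183] 0.71 [296. 224.]
beaker [ 0.4532 -0.2847  0.0347] 0.66 [377. 222.]
scene cam [ 0.1395 -0.8031  1.0112] [ 0.2933  0.6135 -0.7332] 459.20130414925757
shaker [0.5833 0.1681 0.0317] 0.7 [248. 154.]
pan [ 0.6007 -0.1964  0.0108] 0.67 [312. 240.]
sieve_fine [0.6063 0.0187 0.0148] 0.65 [277. 186.]
sieve_coarse [0.4437 0.0953 0.017 ] 0.83 [217. 187.]
sieve_medium [0.4478 0.2703 0.0192] 0.55 [197. 151.]
lid [ 0.4483 -0.0993  0.0171] 0.73 [246. 233.]
beaker [ 0.4552 -0.2767  0.0335] 0.87 [279. 279.]
beaker [ 0.6004 -0.1959  0.014 ] 0.6 [312. 239.]
{'time_s': 0.8, 'joint_pos': array([ 1.133 ,  0.4231,  1.6299,  0.    ,  1.0886, -0.019 ]), 'qvel': array([-0.0015,  0.0018, -0.0001, -0.0022,  0.0008, -0.0005]), 'joint_efforts': array([ -0.0007, -54.4514, -27.4033,   0.0644,   0.0166,   0.    ]), 'position': array([0.2541, 0.571 , 0.4047]), 'ee_rot': array([-0.    ,  0.2079,  0.9782,  0.    ]), 'wrist_force': array([ 0.7624, -0.8559,  0.3897]), 'moment': array([0.0196, 0.0458, 0.0105]), 'gripper_force': 0.0, 'grip_width': 0.08785158484671189}
```

View pics/top0.png

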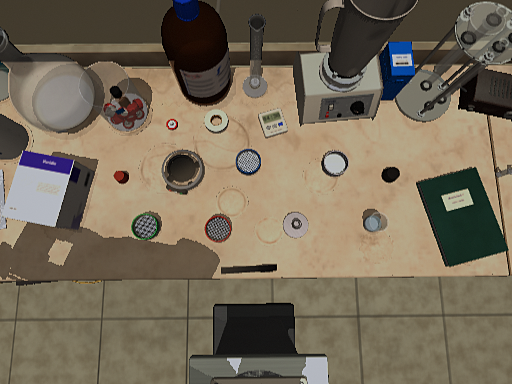

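View pics/scene0.png

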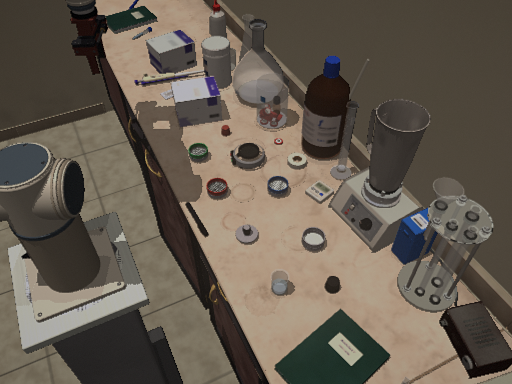

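Both views agree with the detections. In the top view: pan at (334,162), blue sieve (248,161), red sieve (218,228), lid (295,224), shaker (183,171), green sieve (146,226), beaker (374,222). The bottle and blender stand behind the work area. I'll move to a hover above the pan, fingers closing along y, and refine with the wrist camera.

Emit:
play_rows:
  steps:
    - [[0.39,-0.85,0,0,0,0.27,1],[0.39,-0.85,0,0,0,0.27,1],[0.39,-0.85,0,0,0,0.27,1],[0.39,-0.85,0,0,0,0.27,1],[0.39,-0.85,0,0,0,0.27,1]]

```text
time_s: 1.42
position: [0.3716, 0.3144, 0.405]
ee_rot: [0.0, 0.138, 0.99, 0.0]
wrist_force: [0.2, -0.1, 0.7]
grip_width: 0.0878
gripper_force: 0.0
```

Emit:
play_rows:
  steps:
    - [[0.39,-0.85,0,0,0,0.27,1],[0.39,-0.85,0,0,0,0.27,1],[0.39,-0.85,0,0,0,0.27,1],[0.39,-0.85,0,0,0,0.27,1],[0.39,-0.85,0,0,0,0.27,1]]

```text
time_s: 2.05
position: [0.4887, 0.0592, 0.405]
ee_rot: [0.0, 0.068, 0.998, 0.0]
wrist_force: [0.8, 0.3, -0.7]
grip_width: 0.088
gripper_force: 0.0
```

Emit:
play_rows:
  steps:
    - [[0.39,-0.85,-0.1,0,0,0.27,1],[0.39,-0.85,-0.1,0,0,0.27,1],[0.39,-0.85,-0.1,0,0,0.27,1],[0.39,-0.85,-0.1,0,0,0.27,1],[0.39,-0.85,-0.1,0,0,0.27,1]]

```text
time_s: 2.68
position: [0.6057, -0.1959, 0.3746]
ee_rot: [0.0, -0.003, 1.0, -0.0]
wrist_force: [0.0, 0.7, 0.6]
grip_width: 0.088
gripper_force: 0.0
```

```bash
python3 - <<'E'
from h import *
np.set_printoptions(precision=4,suppress=True)
t=optics.read_camera("top")
for uv in [(205,104),(190,100),(340,124),(302,124),(168,171)]: print(uv,ray(t,uv,0))
p=optics.read_camera("wrist"); save(p,"w0"); s=bot.get_obs(); print(s["position"],s["ee_rot"],s["time_s"],s["joint_pos"])
print("cam",-p["R"].T@p["t"],p["R"],p["K"])
for n in names:
    for r in models.spot_in(p,n)[:2]: print(n,np.round(r["position"],4),round(r["score"],2),np.round(proj(p,r["position"])))
E
```

```text
(205, 104) [0.7692 0.1294 0.    ]
(190, 100) [0.7808 0.1689 0.    ]
(340, 124) [ 0.711  -0.2208  0.    ]
(302, 124) [ 0.7119 -0.1224  0.    ]
(168, 171) [0.5898 0.2203 0.    ]
[ 0.6065 -0.1984  0.374 ] [ 0.0007 -0.001   1.     -0.0007] 2.775 [-0.3346  0.4759  1.623  -0.001   1.041  -1.9069]
cam [ 0.5408 -0.2025  0.3533] [[-0.0052  1.     -0.0014]
 [ 0.9689  0.0054  0.2475]
 [ 0.2475 -0.     -0.9689]] [[285.1388   0.     253.4397]
 [  0.     285.1388 184.0615]
 [  0.       0.       1.    ]]
pan [ 0.6072 -0.1941  0.011 ] 0.94 [260. 167.]
sieve_fine [0.6071 0.0233 0.0147] 0.75 [440. 169.]
sieve_coarse [0.4516 0.0638 0.0155] 0.61 [503.  27.]
lid [ 0.4538 -0.1     0.0139] 0.74 [349.  28.]
lid [ 0.6102 -0.194   0.0075] 0.46 [260. 169.]
beaker [ 0.4551 -0.2862  0.0336] 0.79 [172.  23.]
```

View pics/w0.png

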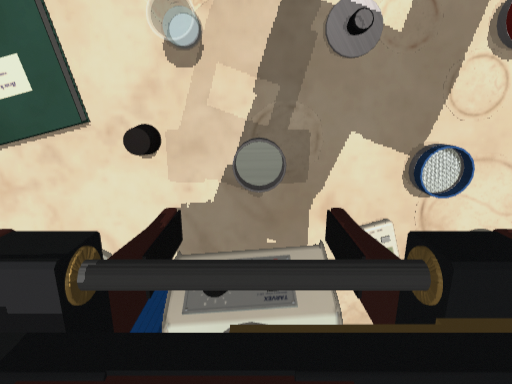

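The wrist view shows the pan at pixel (260,164), the lid at (353,28), the blue sieve at (444,170) and the beaker at (180,25). I'll fit the rim circles for millimetre positions.

```bash
cat >> h.py <<'E'
def circ(p,xy,z,radii,span=0.012):
    """best centre of circle(s) of given radii at height z by mean radial gradient"""
    g=cv2.GaussianBlur(p["pixels"],(0,0),1.0).astype(np.float32)
    a=np.linspace(0,2*np.pi,120,endpoint=False); u=np.c_[np.cos(a),np.sin(a),0*a]
    def samp(X):
        c=X@p["R"].T+p["t"]; q=c@p["K"].T; q=(q[:,:2]/q[:,2:]).astype(np.float32)
        return cv2.remap(g,q[:,0][None],q[:,1][None],cv2.INTER_LINEAR)[0]
    def sc(x,y):
        C=np.array([x,y,z]); return sum(np.minimum(np.linalg.norm(samp(C+u*(r+.0015))-samp(C+u*(r-.0015)),axis=1),60).mean() for r in radii)
    best=(0,*xy)
    for st,n in ((.002,int(span/.002)),(.0004,5)):
        x0,y0=best[1:]; best=max((sc(x0+i*st,y0+j*st),x0+i*st,y0+j*st) for i in range(-n,n+1) for j in range(-n,n+1))
    return np.round(best,4)
E
python3 - <<'E'
from h import *
s=bot.get_obs(); print(s["position"],s["ee_rot"])
p=optics.read_camera("wrist"); s=bot.get_obs(); print(s["position"])
print("tips mid",proj(p,s["position"]-[0,0,.182]),"cam",-p["R"].T@p["t"])
t=optics.read_camera("top"); c=optics.read_camera("scene")
O={"pan":((.606,-.197),.034,[.031,.0285]),"sieve_fine":((.608,.02),.034,[.031,.0285]),"sieve_coarse":((.445,.092),.034,[.031,.0285]),"lid":((.45,-.098),.014,[.031]),"shaker":((.581,.177),.044,[.034,.0285])}
for n,(xy,z,r) in O.items():
    print(n,*[(k,circ(q,xy,z,r)) for k,q in (("top",t),("scene",c),("wrist",p)) if k!="wrist" or n in("pan","sieve_fine")])
E
```

```text
[ 0.60488301 -0.19269091  0.37505878] [ 5.71687248e-05 -3.37443059e-03  9.99994305e-01  2.87225120e-05]
[ 0.60495495 -0.19281229  0.37507144]
tips mid [254.55465376 226.05938886] cam [ 0.53795271 -0.19425689  0.35445909]
pan ('top', array([80.0333,  0.6   , -0.1966])) ('scene', array([32.388 ,  0.6004, -0.1998])) ('wrist', array([81.9261,  0.6016, -0.197 ]))
sieve_fine ('top', array([1.089797e+02, 6.080000e-01, 1.680000e-02])) ('scene', array([9.29499e+01, 6.06400e-01, 1.60000e-02])) ('wrist', array([1.182292e+02, 6.080000e-01, 1.960000e-02]))
sieve_coarse ('top', array([9.67273e+01, 4.38600e-01, 9.04000e-02])) ('scene', array([80.0643,  0.4414,  0.0892]))
lid ('top', array([19.3853,  0.4504, -0.0928])) ('scene', array([17.5724,  0.4484, -0.1024]))
shaker ('top', array([53.5043,  0.5878,  0.1846])) ('scene', array([56.427 ,  0.5882,  0.1798]))
```

Emit:
play_rows:
  steps:
    - [[-0.06,-0.07,-0.8,0,0,0,1],[0,0,-0.8,0,0,0,1],[0,0,-0.7,0,0,0,1],[0,0,-0.4,0,0,0,1],[0,0,-0.18,0,0,0,1]]

```text
time_s: 3.9
position: [0.6011, -0.1977, 0.2005]
ee_rot: [-0.001, -0.003, 1.0, 0.0]
wrist_force: [0.0, 0.3, 0.6]
grip_width: 0.0876
gripper_force: 0.0
```

Emit:
play_rows:
  steps:
    - [[0,0,0,0,0,0,1],[0,0,0,0,0,0,0.2],[0,0,0,0,0,0,0.2],[0,0,0,0,0,0,-1],[0,0,0,0,0,0,-1]]

```text
time_s: 4.53
position: [0.6018, -0.1983, 0.2027]
ee_rot: [0.001, -0.003, 1.0, -0.0]
wrist_force: [-1.1, 0.4, 4.5]
grip_width: 0.0598
gripper_force: 30.0
```

Emit:
play_rows:
  steps:
    - [[0,0,0,0,0,0,-1],[0,0,0,0,0,0,-1]]

```text
time_s: 4.78
position: [0.6018, -0.1983, 0.2027]
ee_rot: [0.0, -0.003, 1.0, -0.0]
wrist_force: [-0.5, 1.5, 6.8]
grip_width: 0.0601
gripper_force: 30.0
```

Emit:
play_rows:
  steps:
    - [[0,0,0.3,0,0,0,-1],[0,0,0.7,0,0,0,-1],[0,0.2,0.8,0,0,0,-1],[-0.1,0.7,0.8,0,0,0,-1],[-0.2,0.8,0.7,0,0,0,-1]]

```text
time_s: 5.4
position: [0.5839, -0.0984, 0.3999]
ee_rot: [0.001, -0.002, 1.0, -0.0]
wrist_force: [0.7, -0.2, -0.5]
grip_width: 0.0601
gripper_force: 30.0
```

Emit:
play_rows:
  steps:
    - [[-0.2,0.9,0,0,0,0,-1],[-0.2,0.9,0,0,0,0,-1],[-0.2,0.9,0,0,0,0,-1],[-0.2,0.9,0,0,0,0,-1],[-0.1,0.7,0,0,0,0,-1]]

```text
time_s: 6.02
position: [0.5291, 0.1608, 0.3982]
ee_rot: [0.0, -0.003, 1.0, 0.0]
wrist_force: [0.4, 0.5, -0.5]
grip_width: 0.0602
gripper_force: 30.0
```

Emit:
play_rows:
  steps:
    - [[0,0.3,0,0,0,0,-1],[0,0,0,0,0,0,-1],[0,0,0,0,0,0,-1]]

```text
time_s: 6.4
position: [0.5303, 0.1759, 0.3972]
ee_rot: [-0.0, -0.002, 1.0, -0.0]
wrist_force: [0.4, -1.0, -1.6]
grip_width: 0.0602
gripper_force: 30.0
```

```bash
python3 - <<'E'
from h import *
p=optics.read_camera("wrist"); save(p,"w1"); s=bot.get_obs(); print(s["position"],s["ee_rot"],s["grip_width"],s["wrist_force"])
print("shaker",circ(p,(.588,.182),.044,[.034,.0285]),circ(p,(.588,.182),.034,[.052]),proj(p,(.588,.182,.044)))
P=s["position"]; print("held pan est",circ(p,P[:2],P[2]-.2027+.034,[.031]),proj(p,P-[0,0,.17]))
E
```

```text
[0.5303533  0.17570068 0.39716914] [-8.53987356e-05 -1.98171951e-03  9.99998011e-01 -2.10181915e-04] 0.060245068440138244 [-0.01179694 -0.07020688 -1.35842747]
shaker [40.9715  0.5792  0.194 ] [41.7235  0.5976  0.172 ] [258.6740568  215.93330319]
held pan est [39.3881  0.5292  0.1757] [254.68565291 234.17366358]
```

View pics/w1.png

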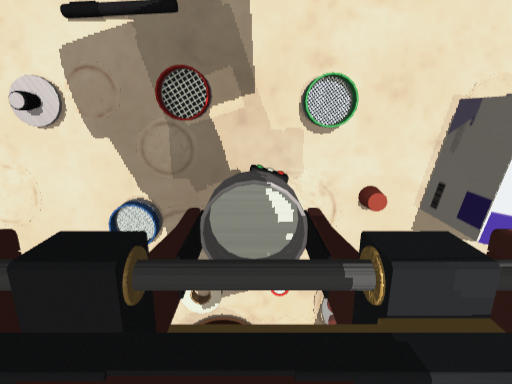

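The held pan hides the shaker at (255,225). The red sieve shows at (183,92), the lid at (38,100), the green sieve at (331,100) and the blue sieve at (135,222). I'll shift aside to bring the shaker into view.

Emit:
play_rows:
  steps:
    - [[0.5,-0.8,0,0,0,0,-1],[0.5,-0.7,0,0,0,0,-1],[0,0,0,0,0,0,-1],[0,0,0,0,0,0,-1]]

```text
time_s: 6.95
position: [0.5898, 0.0861, 0.3968]
ee_rot: [-0.001, -0.002, 1.0, 0.0]
wrist_force: [0.3, 0.1, -0.3]
grip_width: 0.0601
gripper_force: 30.0
```

```bash
python3 - <<'E'
from h import *
p=optics.read_camera("wrist"); save(p,"w2"); s=bot.get_obs(); print(s["position"],s["ee_rot"])
for r in models.spot_in(p,"shaker")[:1]: print(r)
print("shaker",circ(p,(.588,.182),.044,[.034,.0285]),circ(p,(.588,.182),.034,[.052]),proj(p,(.588,.182,.044)))
P=s["position"]; print("held pan est",circ(p,P[:2],P[2]-.2027+.034,[.031]))
print("coarse",circ(p,(.44,.09),.034,[.031,.0285]),"fine",circ(p,(.608,.018),.034,[.031,.0285]))
E
```

```text
[0.58958346 0.08678096 0.39690074] [-5.14142414e-04 -2.27976668e-03  9.99997268e-01  5.30834285e-05]
{'position': [0.5879, 0.1823, 0.0342], 'score': 0.94}
shaker [76.4717  0.5872  0.1808] [53.1393  0.5876  0.1756] [334.64458142 169.29406122]
held pan est [40.5591  0.5836  0.086 ]
coarse [1.09437e+02 4.46000e-01 9.20000e-02] fine [9.63534e+01 6.07600e-01 1.80000e-02]
```

View pics/w2.png

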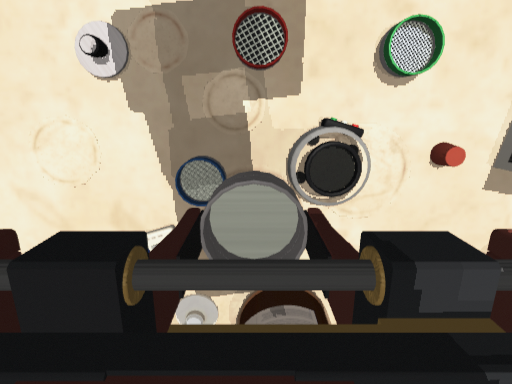

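Shaker collar at pixel (334,168), giving (0.5875, 0.181). Carrying the pan over it and lowering.

Emit:
play_rows:
  steps:
    - [[-0.03,0.8,0,0,0,0,-1],[0,0.77,0,0,0,0,-1],[0,0,-0.7,0,0,0,-1],[0,0,-0.8,0,0,0,-1],[0,0,-0.6,0,0,0,-1]]

```text
time_s: 7.68
position: [0.587, 0.1823, 0.2695]
ee_rot: [-0.001, -0.004, 1.0, -0.0]
wrist_force: [-0.0, -0.0, -0.5]
grip_width: 0.0603
gripper_force: 30.0
```

Emit:
play_rows:
  steps:
    - [[0,0,-0.2,0,0,0,-1],[0,0,0,0,0,0,-1],[0,0,0,0,0,0,-1]]

```text
time_s: 8.05
position: [0.5889, 0.1816, 0.2608]
ee_rot: [0.001, -0.003, 1.0, 0.0]
wrist_force: [0.4, -0.5, -1.1]
grip_width: 0.0601
gripper_force: 30.0
```

Emit:
play_rows:
  steps:
    - [[-0.01,0,-0.12,0,0,0,-1],[0,0,-0.1,0,0,0,-1],[0,0,-0.08,0,0,0,-1],[0,0,-0.05,0,0,0,-1],[0,0,0,0,0,0,-1]]

```text
time_s: 8.68
position: [0.5876, 0.1811, 0.2386]
ee_rot: [-0.0, -0.003, 1.0, -0.0]
wrist_force: [-2.9, -1.1, 6.2]
grip_width: 0.0601
gripper_force: 30.0
```

Emit:
play_rows:
  steps:
    - [[0,0,-0.03,0,0,0,-1],[0,0,0,0,0,0,-1]]

```text
time_s: 8.93
position: [0.5877, 0.1811, 0.2385]
ee_rot: [-0.0, -0.003, 1.0, -0.0]
wrist_force: [-6.8, -2.2, 21.1]
grip_width: 0.0599
gripper_force: 30.0
```

Pan is home (z 0.2385 against 0.2387 expected, 21 N reaction). Releasing and moving to above the blue sieve.

Emit:
play_rows:
  steps:
    - [[0,0,0.03,0,0,0,-1],[0,0,0,0,0,0,1],[0,0,0,0,0,0,1],[0,0,0,0,0,0,1],[0,0,0.4,0,0,0,1]]

```text
time_s: 9.55
position: [0.5869, 0.181, 0.2605]
ee_rot: [-0.002, -0.003, 1.0, -0.001]
wrist_force: [-0.3, -0.6, 1.2]
grip_width: 0.0878
gripper_force: 0.0
```

Emit:
play_rows:
  steps:
    - [[0,0,0.9,0,0,0,1],[0,-0.5,0.9,0,0,0,1],[0.1,-0.9,0.2,0,0,0,1],[0.13,-0.9,0,0,0,0,1],[0.1,-0.42,0,0,0,0,1]]

```text
time_s: 10.18
position: [0.6076, 0.0155, 0.3825]
ee_rot: [0.0, -0.002, 1.0, -0.0]
wrist_force: [0.1, 0.8, -0.6]
grip_width: 0.0883
gripper_force: 0.0
```

Emit:
play_rows:
  steps:
    - [[0,0,0,0,0,0,1],[0,0,0,0,0,0,1]]

```text
time_s: 10.42
position: [0.6074, 0.0185, 0.3819]
ee_rot: [-0.0, -0.003, 1.0, 0.0]
wrist_force: [0.8, 0.2, -0.1]
grip_width: 0.0879
gripper_force: 0.0
```

```bash
python3 - <<'E'
from h import *
p=optics.read_camera("wrist"); save(p,"w3"); s=bot.get_obs(); print(s["position"],s["ee_rot"],s["grip_width"])
print("pan",circ(p,(.588,.182),.070,[.031,.0285]),circ(p,(.588,.182),.034,[.052]),proj(p,(.588,.182,.044)))
print("fine",circ(p,(.608,.018),.034,[.031,.0285]))
E
```

```text
[0.6073347  0.01888621 0.38189523] [-2.74755134e-04 -3.03219172e-03  9.99995357e-01  1.30307424e-04] 0.08764853434557021
pan [114.2712   0.5852   0.1792] [47.1453  0.586   0.174 ] [399.60285733 156.80659891]
fine [1.064706e+02 6.064000e-01 2.000000e-02]
```

View pics/w3.png

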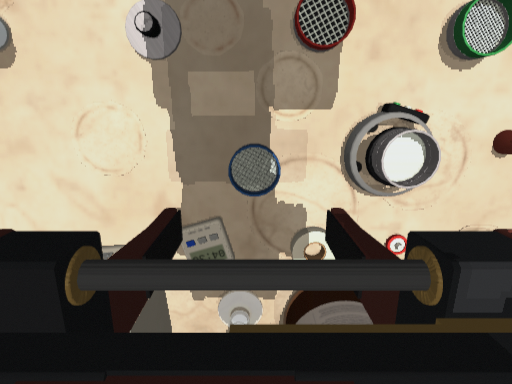

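The pan sits in the collar at pixel (404,157); the blue sieve is at (254,169), directly under the gripper. Descending and gripping.

Emit:
play_rows:
  steps:
    - [[0,0.01,-0.85,0,0,0,1],[0,0,-0.85,0,0,0,1],[0,0,-0.7,0,0,0,1],[0,0,-0.4,0,0,0,1],[0,0,-0.19,0,0,0,1]]

```text
time_s: 11.1
position: [0.6069, 0.0198, 0.2011]
ee_rot: [-0.001, -0.003, 1.0, 0.0]
wrist_force: [-0.3, -0.3, -0.1]
grip_width: 0.0879
gripper_force: 0.0
```

Emit:
play_rows:
  steps:
    - [[0,0,0,0,0,0,0.3],[0,0,0,0,0,0,0.3],[0,0,0,0,0,0,-1],[0,0,0,0,0,0,-1],[0,0,0,0,0,0,-1]]

```text
time_s: 11.72
position: [0.608, 0.0186, 0.204]
ee_rot: [0.001, -0.003, 1.0, 0.0]
wrist_force: [-1.1, 0.4, 6.4]
grip_width: 0.0616
gripper_force: 30.0
```

Emit:
play_rows:
  steps:
    - [[0,0,0,0,0,0,-1],[0,0,0,0,0,0,-1]]

```text
time_s: 11.98
position: [0.608, 0.0186, 0.204]
ee_rot: [0.001, -0.003, 1.0, 0.0]
wrist_force: [-0.1, 1.0, 6.2]
grip_width: 0.0616
gripper_force: 30.0
```

Emit:
play_rows:
  steps:
    - [[0,0,0.3,0,0,0,-1],[0,0,0.8,0,0,0,-1],[0,0.2,0.8,0,0,0,-1],[-0.1,0.7,0.3,0,0,0,-1],[-0.1,0.9,0,0,0,0,-1]]

```text
time_s: 12.6
position: [0.596, 0.1269, 0.3383]
ee_rot: [0.002, -0.002, 1.0, 0.0]
wrist_force: [0.7, -0.0, -0.8]
grip_width: 0.0612
gripper_force: 30.0
```

Emit:
play_rows:
  steps:
    - [[-0.13,0.7,0,0,0,0,-1],[0,0.21,0,0,0,0,-1],[0,0,-0.4,0,0,0,-1],[0,0,-0.3,0,0,0,-1],[0,0,0,0,0,0,-1]]

```text
time_s: 13.22
position: [0.5873, 0.1802, 0.2913]
ee_rot: [-0.002, -0.002, 1.0, -0.001]
wrist_force: [-1.1, 0.4, -0.5]
grip_width: 0.0615
gripper_force: 30.0
```

Emit:
play_rows:
  steps:
    - [[0,0,0,0,0,0,-1],[0,0,0,0,0,0,-1]]

```text
time_s: 13.48
position: [0.5881, 0.181, 0.2935]
ee_rot: [0.001, -0.002, 1.0, 0.0]
wrist_force: [0.5, -0.1, -0.6]
grip_width: 0.0611
gripper_force: 30.0
```

Emit:
play_rows:
  steps:
    - [[0,0,-0.2,0,0,0,-1],[0,0,-0.12,0,0,0,-1],[0,0,-0.08,0,0,0,-1],[0,0,-0.05,0,0,0,-1],[0,0,0,0,0,0,-1]]

```text
time_s: 14.1
position: [0.5878, 0.1812, 0.266]
ee_rot: [-0.0, -0.003, 1.0, -0.0]
wrist_force: [-1.7, -0.8, 2.4]
grip_width: 0.0617
gripper_force: 30.0
```

Emit:
play_rows:
  steps:
    - [[0,0,-0.03,0,0,0,-1],[0,0,0,0,0,0,-1]]

```text
time_s: 14.35
position: [0.588, 0.1812, 0.2658]
ee_rot: [0.0, -0.003, 1.0, -0.0]
wrist_force: [-5.5, -1.4, 14.9]
grip_width: 0.0617
gripper_force: 30.0
```

Emit:
play_rows:
  steps:
    - [[0,0,0.03,0,0,0,-1],[0,0,0,0,0,0,1],[0,0,0,0,0,0,1],[0,0,0,0,0,0,1],[0,0,0.4,0,0,0,1]]

```text
time_s: 14.98
position: [0.587, 0.181, 0.2881]
ee_rot: [-0.002, -0.003, 1.0, -0.001]
wrist_force: [0.7, 0.2, 0.2]
grip_width: 0.0879
gripper_force: 0.0
```

Emit:
play_rows:
  steps:
    - [[0,0,0.8,0,0,0,1],[-0.4,-0.3,0.8,0,0,0,1],[-0.7,-0.5,0,0,0,0,1],[-0.7,-0.5,0,0,0,0,1],[-0.62,-0.2,0,0,0,0,1]]

```text
time_s: 15.6
position: [0.4409, 0.0901, 0.3857]
ee_rot: [-0.0, -0.002, 1.0, -0.0]
wrist_force: [0.5, 0.7, -0.2]
grip_width: 0.0877
gripper_force: 0.0
```

Emit:
play_rows:
  steps:
    - [[0,0,0,0,0,0,1],[0,0,0,0,0,0,1]]

```text
time_s: 15.85
position: [0.4434, 0.0914, 0.3862]
ee_rot: [0.001, -0.003, 1.0, 0.0]
wrist_force: [-0.3, 0.2, 1.2]
grip_width: 0.0877
gripper_force: 0.0
```

```bash
python3 - <<'E'
from h import *
p=optics.read_camera("wrist"); save(p,"w4"); s=bot.get_obs(); print(s["position"],s["ee_rot"],s["grip_width"])
print("coarse",circ(p,(.443,.091),.034,[.031,.0285]),proj(p,(.443,.091,.034)))
t=optics.read_camera("top");c=optics.read_camera("scene"); save(c,"c4")
print("fine",circ(t,(.588,.181),.096,[.031,.0285]),circ(c,(.588,.181),.096,[.031,.0285]))
print("med",circ(t,(.45,.267),.034,[.031,.0285]),circ(c,(.45,.267),.034,[.031,.0285]))
E
```

```text
[0.44365811 0.09152458 0.38609313] [ 7.71700832e-04 -2.74122319e-03  9.99995933e-01  1.52566727e-04] 0.08777022207149138
coarse [1.091849e+02 4.390000e-01 9.140000e-02] [253.41645117 169.52877724]
fine [21.4875  0.5992  0.167 ] [91.2934  0.586   0.177 ]
med [28.7309  0.4612  0.253 ] [79.6942  0.4496  0.2614]
```

View pics/w4.png

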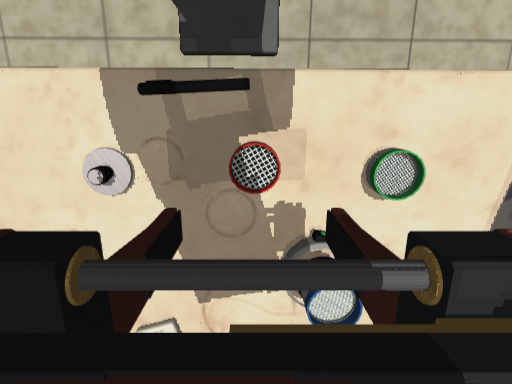

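View pics/c4.png

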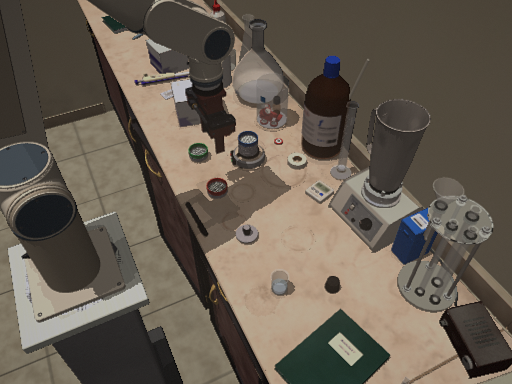

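The red sieve is at pixel (254,167), 3–4 mm short in x of the gripper; the scene view shows pan and blue sieve upright on the base at (248,143). Correcting x and gripping.

Emit:
play_rows:
  steps:
    - [[-0.06,0,-0.85,0,0,0,1],[0,0,-0.85,0,0,0,1],[0,0,-0.7,0,0,0,1],[0,0,-0.4,0,0,0,1],[0,0,-0.24,0,0,0,1]]

```text
time_s: 16.62
position: [0.4393, 0.0914, 0.2017]
ee_rot: [-0.001, -0.003, 1.0, -0.0]
wrist_force: [-0.2, -0.2, -0.3]
grip_width: 0.0878
gripper_force: 0.0
```

Emit:
play_rows:
  steps:
    - [[0,0,0,0,0,0,0.3],[0,0,0,0,0,0,0.3],[0,0,0,0,0,0,-1],[0,0,0,0,0,0,-1],[0,0,0,0,0,0,-1]]

```text
time_s: 17.25
position: [0.4394, 0.0913, 0.2042]
ee_rot: [0.001, -0.003, 1.0, 0.0]
wrist_force: [-0.6, 0.7, 6.8]
grip_width: 0.0607
gripper_force: 30.0
```

Emit:
play_rows:
  steps:
    - [[0,0,0,0,0,0,-1],[0,0,0,0,0,0,-1]]

```text
time_s: 17.5
position: [0.4394, 0.0913, 0.2042]
ee_rot: [0.001, -0.003, 1.0, 0.0]
wrist_force: [-0.4, 0.3, 7.5]
grip_width: 0.061
gripper_force: 30.0
```

Emit:
play_rows:
  steps:
    - [[0,0,0.3,0,0,0,-1],[0,0,0.8,0,0,0,-1],[0,0,0.8,0,0,0,-1],[0.3,0.2,0.6,0,0,0,-1],[0.6,0.4,0,0,0,0,-1]]

```text
time_s: 18.12
position: [0.4934, 0.1272, 0.3569]
ee_rot: [0.003, -0.002, 1.0, 0.001]
wrist_force: [1.1, 0.2, 0.2]
grip_width: 0.0608
gripper_force: 30.0
```

Emit:
play_rows:
  steps:
    - [[0.6,0.4,0,0,0,0,-1],[0.6,0.3,0,0,0,0,-1],[0.37,0.2,0,0,0,0,-1],[0,0,-0.3,0,0,0,-1],[0,0,-0.3,0,0,0,-1]]

```text
time_s: 18.75
position: [0.5857, 0.1806, 0.3155]
ee_rot: [-0.001, -0.003, 1.0, -0.0]
wrist_force: [-0.6, 0.1, -1.1]
grip_width: 0.0607
gripper_force: 30.0
```

Emit:
play_rows:
  steps:
    - [[0,0,0,0,0,0,-1],[0,0,0,0,0,0,-1],[0,0,0,0,0,0,-1]]

```text
time_s: 19.12
position: [0.5872, 0.181, 0.318]
ee_rot: [0.0, -0.003, 1.0, 0.0]
wrist_force: [-0.1, -0.9, -0.9]
grip_width: 0.061
gripper_force: 30.0
```

0.318 → 0.2922, that is −0.43 units.

Emit:
play_rows:
  steps:
    - [[0,0,-0.18,0,0,0,-1],[0,0,-0.12,0,0,0,-1],[0,0,-0.08,0,0,0,-1],[0,0,-0.04,0,0,0,-1],[0,0,0,0,0,0,-1]]

```text
time_s: 19.75
position: [0.5873, 0.1812, 0.2923]
ee_rot: [0.0, -0.003, 1.0, 0.0]
wrist_force: [-0.6, -0.3, 0.5]
grip_width: 0.0606
gripper_force: 30.0
```

Emit:
play_rows:
  steps:
    - [[0,0,-0.03,0,0,0,-1],[0,0,0,0,0,0,-1]]

```text
time_s: 20.0
position: [0.5877, 0.1812, 0.2921]
ee_rot: [0.001, -0.003, 1.0, 0.0]
wrist_force: [-2.3, -1.9, 12.2]
grip_width: 0.0611
gripper_force: 30.1
```

Emit:
play_rows:
  steps:
    - [[0,0,0.03,0,0,0,-1],[0,0,0,0,0,0,1],[0,0,0,0,0,0,1],[0,0,0,0,0,0,1],[0,0,0.4,0,0,0,1]]

```text
time_s: 20.62
position: [0.5864, 0.181, 0.3145]
ee_rot: [-0.002, -0.003, 1.0, -0.001]
wrist_force: [-0.0, -0.2, 0.5]
grip_width: 0.0874
gripper_force: 0.0
```

Emit:
play_rows:
  steps:
    - [[0,0,0.8,0,0,0,1],[-0.3,-0.5,0.35,0,0,0,1],[-0.4,-0.8,0,0,0,0,1],[-0.4,-0.9,0,0,0,0,1],[-0.4,-0.9,0,0,0,0,1]]

```text
time_s: 21.25
position: [0.4962, -0.0061, 0.3852]
ee_rot: [0.0, -0.003, 1.0, -0.0]
wrist_force: [0.8, -1.1, 0.4]
grip_width: 0.0874
gripper_force: 0.0
```

Emit:
play_rows:
  steps:
    - [[-0.4,-0.8,0,0,0,0,1],[-0.4,-0.74,0,0,0,0,1],[0,0,0,0,0,0,1],[0,0,0,0,0,0,1],[0,0,0,0,0,0,1]]

```text
time_s: 21.88
position: [0.4497, -0.0964, 0.3852]
ee_rot: [0.0, -0.003, 1.0, 0.0]
wrist_force: [-0.7, 0.1, 0.5]
grip_width: 0.088
gripper_force: 0.0
```

```bash
python3 - <<'E'
from h import *
p=optics.read_camera("wrist"); save(p,"w5"); s=bot.get_obs(); P=s["position"]; print(P,s["ee_rot"],s["grip_width"])
print("lid disc",circ(p,(.449,-.097),.014,[.031]),proj(p,(P[0],P[1],.014)),"knob top",circ(p,(.449,-.097),.040,[.011]),proj(p,(P[0],P[1],.04)))
c=optics.read_camera("scene"); save(c,"c5")
print("coarse",circ(c,(.588,.181),.122,[.031,.0285]))
E
```

```text
[ 0.4497064  -0.09629807  0.38513519] [ 1.14755506e-04 -3.51114794e-03  9.99993828e-01  4.87618095e-05] 0.08783165489745008
lid disc [22.4824  0.4502 -0.0946] [253.82496512 167.22358766] knob top [47.0517  0.4474 -0.095 ] [253.89860639 171.42848203]
coarse [28.3097  0.5956  0.175 ]
```

View pics/w5.png

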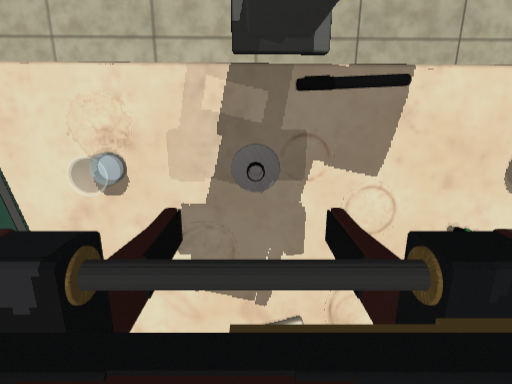

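View pics/c5.png

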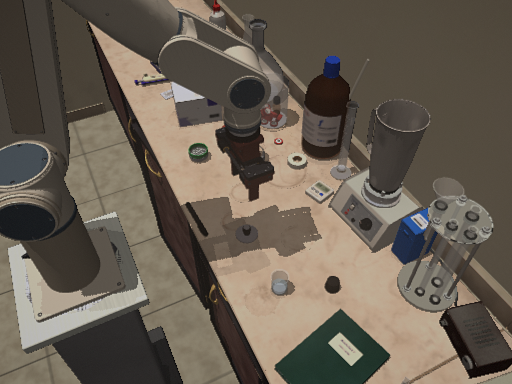

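The lid is at pixel (256,168) with its knob at (256,172), about 2 mm in +y of the gripper axis; the beaker at (279,283) and green sieve at (198,152) in the scene view are undisturbed. The stack is hidden behind the arm there. Gripping the knob.

Emit:
play_rows:
  steps:
    - [[0.01,0.03,-0.85,0,0,0,0.3],[0,0,-0.85,0,0,0,0],[0,0,-0.7,0,0,0,0],[0,0,-0.4,0,0,0,0],[0,0,-0.22,0,0,0,0]]

```text
time_s: 22.6
position: [0.4498, -0.0947, 0.2026]
ee_rot: [-0.001, -0.003, 1.0, 0.0]
wrist_force: [-0.0, -0.4, 1.2]
grip_width: 0.0445
gripper_force: 0.0
```

Emit:
play_rows:
  steps:
    - [[0,0,0,0,0,0,-0.3],[0,0,0,0,0,0,-0.3],[0,0,0,0,0,0,-1],[0,0,0,0,0,0,-1],[0,0,0,0,0,0,-1]]

```text
time_s: 23.22
position: [0.4501, -0.0955, 0.2048]
ee_rot: [0.001, -0.003, 1.0, -0.0]
wrist_force: [-0.3, 1.7, 6.8]
grip_width: 0.0211
gripper_force: 30.0
```

Emit:
play_rows:
  steps:
    - [[0,0,0,0,0,0,-1],[0,0,0,0,0,0,-1]]

```text
time_s: 23.48
position: [0.4501, -0.0955, 0.2049]
ee_rot: [0.001, -0.003, 1.0, -0.0]
wrist_force: [-0.2, 0.2, 7.3]
grip_width: 0.0211
gripper_force: 30.0
```

Emit:
play_rows:
  steps:
    - [[0,0,0.3,0,0,0,-1],[0,0,0.8,0,0,0,-1],[0,0,0.9,0,0,0,-1],[0.3,0.3,0.8,0,0,0,-1],[0.5,0.6,0.2,0,0,0,-1]]

```text
time_s: 24.1
position: [0.4983, -0.0417, 0.3878]
ee_rot: [0.003, -0.001, 1.0, -0.001]
wrist_force: [-0.3, -0.4, -1.4]
grip_width: 0.0217
gripper_force: 30.0
```

Emit:
play_rows:
  steps:
    - [[0.5,0.6,0,0,0,0,-1],[0.5,0.6,0,0,0,0,-1],[0.49,0.5,0,0,0,0,-1],[0,0,0,0,0,0,-1],[0,0,0,0,0,0,-1]]

```text
time_s: 24.72
position: [0.5864, 0.0603, 0.3836]
ee_rot: [-0.001, -0.003, 1.0, -0.0]
wrist_force: [0.2, -0.4, -0.6]
grip_width: 0.0214
gripper_force: 30.0
```

```bash
python3 - <<'E'
from h import *
p=optics.read_camera("wrist"); save(p,"w6"); s=bot.get_obs(); P=s["position"]; print(P,s["ee_rot"],s["grip_width"])
print("coarse",circ(p,(.588,.181),.122,[.031,.0285]),proj(p,(.588,.181,.122)),"shaker",circ(p,(.588,.181),.034,[.052]))
E
```

```text
[0.586224   0.05991322 0.38370195] [-6.62853346e-04 -2.45766618e-03  9.99996747e-01 -1.61221756e-04] 0.020923821390040124
coarse [120.       0.5904   0.1802] [391.48988158 193.70702035] shaker [53.6841  0.5884  0.1742]
```

View pics/w6.png

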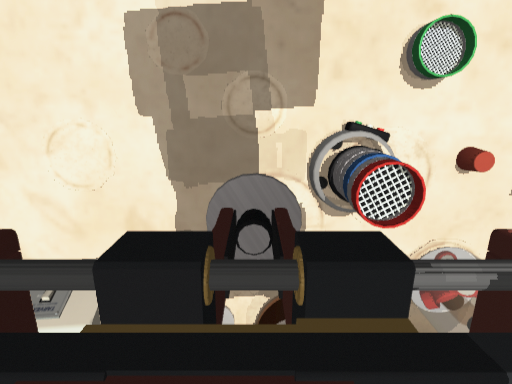

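The stack stands upright with the red rim at (388,192), close to its expected pixel (391,194); the lid hangs level in the gripper at (254,215). Placing the lid.

Emit:
play_rows:
  steps:
    - [[0.02,0.7,0,0,0,0,-1],[0,0.8,0,0,0,0,-1],[0,0.52,0,0,0,0,-1],[0,0,-0.3,0,0,0,-1],[0,0,-0.3,0,0,0,-1]]

```text
time_s: 25.4
position: [0.5877, 0.1805, 0.3467]
ee_rot: [-0.0, -0.002, 1.0, -0.0]
wrist_force: [-0.5, -0.1, -1.1]
grip_width: 0.0213
gripper_force: 30.0
```

Emit:
play_rows:
  steps:
    - [[0,0,0,0,0,0,-1],[0,0,0,0,0,0,-1],[0,0,0,0,0,0,-1]]

```text
time_s: 25.78
position: [0.5886, 0.1813, 0.3485]
ee_rot: [0.0, -0.002, 1.0, 0.0]
wrist_force: [-1.0, -0.1, -1.1]
grip_width: 0.0213
gripper_force: 30.0
```

0.3485 → 0.3189: −0.49 units.

Emit:
play_rows:
  steps:
    - [[0,0,-0.22,0,0,0,-1],[0,0,-0.13,0,0,0,-1],[0,0,-0.08,0,0,0,-1],[0,0,-0.05,0,0,0,-1],[0,0,0,0,0,0,-1]]

```text
time_s: 26.4
position: [0.5885, 0.1819, 0.3192]
ee_rot: [0.0, -0.003, 1.0, 0.0]
wrist_force: [0.4, 0.8, -1.2]
grip_width: 0.021
gripper_force: 30.0
```

Emit:
play_rows:
  steps:
    - [[0,0,-0.03,0,0,0,-1],[0,0,0,0,0,0,-1]]

```text
time_s: 26.65
position: [0.5888, 0.1819, 0.3187]
ee_rot: [0.001, -0.003, 1.0, 0.0]
wrist_force: [-2.4, -0.5, 7.3]
grip_width: 0.0214
gripper_force: 30.0
```

Emit:
play_rows:
  steps:
    - [[0,0,0.03,0,0,0,-1],[0,0,0,0,0,0,0.2],[0,0,0,0,0,0,0.2],[0,0,0,0,0,0,0.2],[0,0,0.3,0,0,0,0.2]]

```text
time_s: 27.28
position: [0.5878, 0.1816, 0.3364]
ee_rot: [-0.002, -0.003, 1.0, -0.0]
wrist_force: [0.4, 0.5, -0.2]
grip_width: 0.0523
gripper_force: 0.0
```

Emit:
play_rows:
  steps:
    - [[0,0,0.7,0,0,0,0.2],[0,0,0.7,0,0,0,0.2],[-0.4,-0.5,0,0,0,0,0.2],[-0.7,-0.8,0,0,0,0,0.2],[-0.7,-0.8,0,0,0,0,0.2]]

```text
time_s: 27.9
position: [0.4808, 0.0568, 0.4224]
ee_rot: [0.001, -0.003, 1.0, -0.0]
wrist_force: [-0.6, -1.1, -0.2]
grip_width: 0.0524
gripper_force: 0.0
```

Emit:
play_rows:
  steps:
    - [[-0.3,-0.8,0,0,0,0,0.2],[0.5,-0.8,0,0,0,0,0.2],[0.8,-0.5,0,0,0,0,0.2],[0.8,0,0,0,0,0,0.2],[0,0,0,0,0,0,0.2]]

```text
time_s: 28.52
position: [0.5924, -0.0689, 0.4222]
ee_rot: [0.001, -0.002, 1.0, -0.0]
wrist_force: [-0.5, 1.0, -0.4]
grip_width: 0.0527
gripper_force: 0.0
```

```bash
python3 - <<'E'
from h import *
out=[]
p=optics.read_camera("wrist"); s=bot.get_obs(); print(s["position"],s["wrist_force"],s["time_s"])
c=optics.read_camera("scene"); 
print("knob exp",proj(p,(.588,.181,.154)),proj(c,(.588,.181,.154)),"knob spot",[ (np.round(r["position"],3),r["score"]) for q in (p,c) for r in models.spot_in(q,"lid")[:1]])
a=cv2.resize(c["pixels"][70:230,160:340],None,fx=2.4,fy=2.4); b=cv2.resize(p["pixels"],(400,384))[:384]
a=a[:384]; a=np.pad(a,((0,384-a.shape[0]),(0,0),(0,0)))[:, :400]
save({"pixels":np.hstack([b,a])},"f")
E
```

```text
[ 0.59065793 -0.06848614  0.4216681 ] [-0.56244026  0.43060662  0.03025658] 28.575
knob exp [532.79729214 184.55508195] [247.16131113 120.70010452] knob spot [(array([0.588, 0.167, 0.126]), 0.64), (array([0.582, 0.171, 0.129]), 0.58)]
```

View pics/f.png

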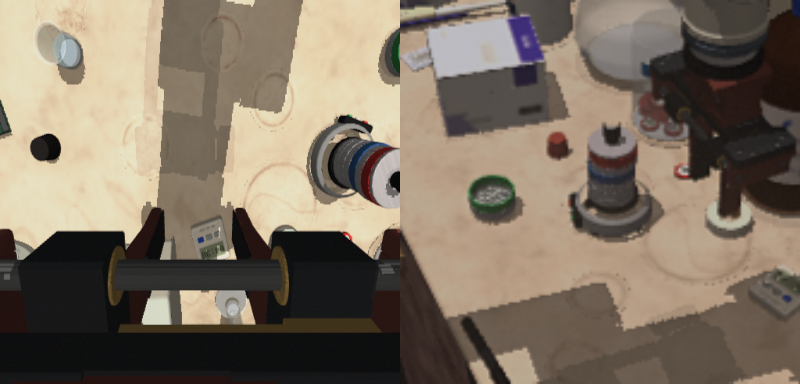

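The right half shows pan, blue, red and lid stacked upright on the base at (612,165), knob at (611,130), with no gaps. The lid's top measures 0.126–0.129 m against 0.128 m expected. The beaker and green sieve are where they were. Handing in.

```bash
python3 -c "
from station import bot
print(bot.hand_in())"
```

```text
the job is handed in; nothing more can be done
None
```

The stack was built in order on the shaker base (pan, blue sieve, red sieve, lid) and handed in about 28.6 s into the run; it stood upright by itself in the last images, each piece within 0.3 mm of home height by arm readings, and the green sieve and beaker were left alone.

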